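# Swing the bench magnifier over the board and lock it

### The arm

A 6-joint arm with a two-finger parallel gripper is mounted at the origin on the work surface. World frame = base frame: x ahead of the robot, y to its left, z up, the work surface at z = 0. Lengths are in m, angles in rad, forces in N, time in s.
With the tool pointing down it reaches from about 0.25 to 0.775 m from the base axis. Payload 4 kg.
Tool frame: the origin (TCP) lies between the finger pads; the fingertips stand 11 mm ahead of it and the grasp point (between the pads) lies 8 mm behind it (robot.tip_extent is the z of the fingertips in the tool frame, in m); z points along the fingers, y is the line along which they close (so a half turn about z gives the same grasp; the last joint's range is limited). The gripper opens to 94 mm and grips with 3 to 60 N. Pads are 16 mm wide; open, the fingers measure 119 mm over their backs; the gripper's body (75 mm by 177 mm) begins 78 mm behind the grasp point.
Start: joints at [1.01, 0.087, 1.371, -0, 1.684, -0.103], TCP at [0.243, 0.493, 0.217] pointing down, gripper open.
Joint ranges: [-3.1, 3.1], [-0.76, 2.03], [0.27, 2.55], [-1.08, 4.22], [0.17, 2.65], [-2.57, 2.57]. Speed limits (rad/s): [2.79, 2.79, 3.14, 3.14, 3.14, 3.14].

### API

Orientations are given as [roll, pitch, yaw] about the fixed x, y, z axes, in that order (R = Rz(yaw) Ry(pitch) Rx(roll)).
In Python, from bench import robot, imaging gives the robot as it stands.
- The arm moves only by the shell command python3 -m pendant 'ROWS'. ROWS is JSON, a list of rows, each a list of 7 numbers: the shift along the world's x, y, z in cm, then the turn, a rotation vector about the world's x, y, z in degrees, then the opening, from 0 (shut) to 1 (fully open). In form: [[dx, dy, dz, ax, ay, az, jaw], ...]. A call has 1 to 8 rows; each row shifts and turns the commanded pose from where the row before left it; what a row does not reach is not made up. A row lasts 1/10 s, in which the tool goes at most 50 mm and 8.59 degrees, less where a joint would pass 70% of its speed; a pose out of reach is approached as far as the arm can. A call is refused whole if a number of a shift passes 5 or a number of a turn 8.59, either way. A call with a gripper value outside its range is refused whole. The fingers move at their own pace and stop on an object; the grip force is fixed at half the most. Time passes only in rows, so rows that do not move let the fingers close. It gives the time, the measured TCP pose, the force, the opening and the grip force at its end, in the units of the state.
- robot.get_obs(): the state, without advancing time (a new reading comes with each control period).
- imaging.snapshot(name): name is "scene" or "top" or "wrist"; returns the picture (480x640x3 uint8, red, green, blue); there is no depth.
- imaging.camera_params(name): a dict with "camera_matrix" (3x3 intrinsics, pixels), "R" (3x3) and "t" (3): a world point X has camera coordinates R X + t. Camera axes: x right, y down, z forward; pixel columns grow to the right and rows downward; lengths in m; the calibration is good to about 2 mm. The wrist camera is an equidistant fisheye: a pixel r from the principal point sees the ray r / f radians off the axis. A picture is of the moment at which its call begins: read the wrist's pose just before it. camera_params takes no time and is no camera call; for the wrist camera it gives the pose at the moment of the call.
- robot.close_job(): hands the job in; it is judged then, once.
The state is a dict: "time": time; "joint_positions": joint angles; "qvel": joint speeds; "joint_torque": joint torques, N m; "tool_pos": TCP position; "ee_rot": TCP orientation; "wrist_force": force on the tool from outside, world axes, zero at the start; "wrist_torque": the same for the moment, N m; "width": finger opening in m; "finger_force": force on a finger pad.
Only numpy, scipy, OpenCV 4.12 (cv2) and the standard library are available. Lean on these libraries where they do the work, as an engineer would, in place of code of your own. Each camera call takes 0.05 s, during which the arm holds its last target. There are 200 camera calls.

### The job

Set up the bench magnifier for inspecting the blue circuit board: with one finger push its white arm round, gently, until the round lens is centred above the board held in one of the two green vises. Then push the orange lock lever on top of the post clockwise (seen from above) all the way to its stop, leaving the lens where it is. Only push: do not pinch the arm or the lever, do not touch the lens with the robot, and leave everything else on the bench where it stands.

Things in the scene. Friction and masses are not known exactly. Their poses are not given: they have to be found in the camera images.
- pivot (a point): Point on the upright axis of the magnifier's post, 190 mm above the bench, at mid height of the white arm. Grey round foot (120 mm across, 22 mm high), steel post 28 mm across; foot and post are fixed. Both the arm and the lever turn about this upright axis.
- bar (a joint): Angle of the white swinging arm (rad), growing counter-clockwise seen from above, stops at -1.35 and 1.35. Needs about 0.12 N m to turn, no spring: stays where it is left. At 0 it points along the foot's own -x, midway between the two vises, which stand about 0.8 rad to either side; starts within 0.3 of that.
- lens_center (a point): Centre of the round lens at the end of the arm, 200 mm from the axis, 190 mm above the bench; clear glass in a black rim 110 mm across and 16 mm thick. The line from pivot to this point is the arm's centre line. Not to be touched.
- lens: The lens with its rim, origin at its centre (same point as point lens_center), x axis along the arm away from the pivot.
- bar_left: Counter-clockwise half of the white arm (left, looking outwards). Origin on the post's axis, 190 mm up; x outwards. The whole arm: level bar 22 mm wide (each side face 11 mm from the centre line), 18 mm high, centred on z = 190 mm, from a hub 44 mm across to 148 mm from the axis, where the lens rim begins (rim at 145 mm on the centre line). Push its side 80 to 125 mm from the axis.
- bar_right: The half of the white arm that forms its clockwise side. Same origin and axes as bar_left; side face 11 mm from the centre line.
- board_center (a point): Centre of the top of the blue circuit board (44 by 70 mm), level in the jaws of one of the two green vises, 103 mm above the bench, 200 mm (give or take 8 mm) from the post's axis. The vise is fixed, 100 by 85 mm at its foot; nothing on it is higher than 110 mm. The other, like vise holds a bare aluminium block.
- lever (a joint): Angle of the orange lock lever (rad): 0 loose, growing clockwise seen from above, 1.4 at its stop (locked). Starts at 0 to 0.25; about 0.06 N m to turn, stays where left. It does not really stiffen the arm. At 0 it points 0.7 rad counter-clockwise of the foot's +x (the side away from the vises), at 1.4 it points 0.7 rad clockwise of it.
- lever_tip (a point): Outer end of the orange lever, 105 mm from the post's axis, 250 mm above the bench, at its mid height. The lever is a level bar 14 mm wide and 16 mm high, straight out from a hub 32 mm across on the post (top 266 mm). The line from the axis to this point is its centre line; push its side 70 to 100 mm from the axis. Its underside is 43 mm above the white arm.
- lever_left: The half of the lever that forms its counter-clockwise side, the side to push. Origin on the post's axis at 250 mm height, x along the lever outwards.
- lever_right: The half of the lever that forms its clockwise side. Same origin and axes.
- spool: Bystander, loose: solder spool, 54 mm across, 38 mm high, standing between the vises. Origin under its centre.
- screwdriver: Bystander, loose: yellow-handled screwdriver lying on the bench, under 45 mm high; origin near its middle.
- mouse: Bystander, loose: black computer mouse, 100 by 58 by 36 mm. Origin under its centre.
- meter: Bystander, loose: yellow handheld meter, 150 by 80 by 42 mm, lying flat. Origin under its centre.
- flux: Bystander, loose: small bottle with a red cap, 36 mm across, 75 mm high. Origin under its centre.
- mug: Bystander, loose: blue mug, 80 mm across, 90 mm high. Origin under its centre.
- parts_tray: Bystander, loose: blue parts tray in four compartments, 120 by 90 by 30 mm. Origin under its centre.
Things that resemble listed ones, but are neither listed nor needed, are in the scene too. What is shaped like the part that bears board_center but yellow is not meant.

How it is judged:
On the way, in this order (a step that is already met when the one before it is completed fails the run):
1. the lens is centred above the blue board (within 18 mm, seen from above) and at rest, the lock lever still loose (below 0.5 rad) (horizontal distance between lens_center and board_center below 0.018 m and velocity of joint bar between -0.05 and 0.05 rad/s and value of joint lever below 0.5 rad), for 0.2 s.
2. the lock lever is pushed clockwise to its stop (beyond 1.28 of 1.4 rad) with the lens still above the board (horizontal distance between lens_center and board_center below 0.018 m and value of joint lever above 1.28 rad), for 0.2 s.
At the end, for the whole second after the job is handed in: The lens centre is within 18 mm of the board's centre seen from above, the lever is beyond 1.28 rad (its stop is at 1.4), arm and lever are at rest, and no bystander has moved by 15 mm or more (all of step 2 and velocity of joint bar between -0.05 and 0.05 rad/s and velocity of joint lever between -0.05 and 0.05 rad/s and distance of each of spool, screwdriver, mouse, meter, flux, mug, parts_tray from where it was at the start of the episode below 0.015 m); the robot touches nothing.
It fails at once if the robot touches the lens or its rim (over 0.5 N) (contact force between any of the arm, the fingers and lens above 0.5 N).
It fails at once if the white arm is pinched: both its sides loaded by the fingers at once (over 1 N each) (contact force between the fingers and bar_left above 1 N and contact force between the fingers and bar_right above 1 N).
It fails at once if the lever is pinched: both its sides loaded by the fingers at once (over 1 N each) (contact force between the fingers and lever_left above 1 N and contact force between the fingers and lever_right above 1 N).
It fails at once if the white arm is flung round (faster than 2 rad/s) (velocity of joint bar above 2 rad/s or velocity of joint bar below -2 rad/s).
It fails at once if a bystander is moved, lifted or knocked (15 mm or more) (distance of any of spool, screwdriver, mouse, meter, flux, mug, parts_tray from where it was at the start of the episode above 0.015 m).
It also fails if it takes over 51 s, if anything falls off the work surface, if the arm or the gripper's body presses on something with over 40 N, if the wrist force passes 120 N, or if a joint passes its speed limit or range.

## Working session

There is one attempt and no reset: what is moved stays moved. The work goes in short steps, Python scripts to look and compute and a shell command to move; the robot and the scene stay as the last step left them, time stands still between calls to the robot, and variables do not carry over. Pictures are saved under pics/ and viewed, at most 10 in all, crops included, and the job is handed in when it is done.

```bash
mkdir -p pics; python3 - <<'E'
from bench import robot, imaging
import cv2, numpy as np
for n in ("scene","top"):
    im=imaging.snapshot(n); cv2.imwrite(f"pics/{n}0.png",im[:,:,::-1]); p=imaging.camera_params(n)
    print(n,p["camera_matrix"].tolist(),(-p["R"].T@p["t"]).round(3),p["R"].round(3).tolist())
o=robot.get_obs(); print(o)
E
```

```text
scene [[555.5848167129797, 0.0, 315.91760667986085], [0.0, 555.5848167129797, 240.28568087503177], [0.0, 0.0, 1.0]] [1.545 0.365 1.037] [[-0.299, 0.954, -0.008], [0.6, 0.181, -0.78], [-0.742, -0.238, -0.626]]
top [[611.6623109506465, 0.0, 308.17197472507183], [0.0, 611.6623109506465, 236.2954545938539], [0.0, 0.0, 1.0]] [0.411 0.026 1.691] [[-0.028, -1.0, 0.004], [-0.996, 0.027, -0.079], [0.079, -0.006, -0.997]]
{'time': 0.1, 'joint_positions': array([ 1.00990974e+00,  8.79080484e-02,  1.37207917e+00, -1.93584125e-05,
        1.68364320e+00, -1.03092110e-01]), 'qvel': array([ 1.91232225e-03, -1.50166553e-03, -2.39314959e-03,  4.23565596e-05,
        9.66380090e-04,  1.09584550e-03]), 'joint_torque': array([ 2.47116666e-03, -3.41252804e+01, -3.03301585e+01,  7.20054097e-02,
        3.04457475e-02, -8.14783812e-05]), 'tool_pos': array([0.24283344, 0.49295465, 0.21541865]), 'ee_rot': array([-3.13956372e+00, -1.90568354e-04,  2.68379582e+00]), 'wrist_force': array([-0.22887386, -0.32461505,  0.53838219]), 'wrist_torque': array([ 0.02099837, -0.06796376,  0.0428372 ]), 'finger_force': 0.0, 'width': 0.09392185664411785}
```

View pics/top0.png

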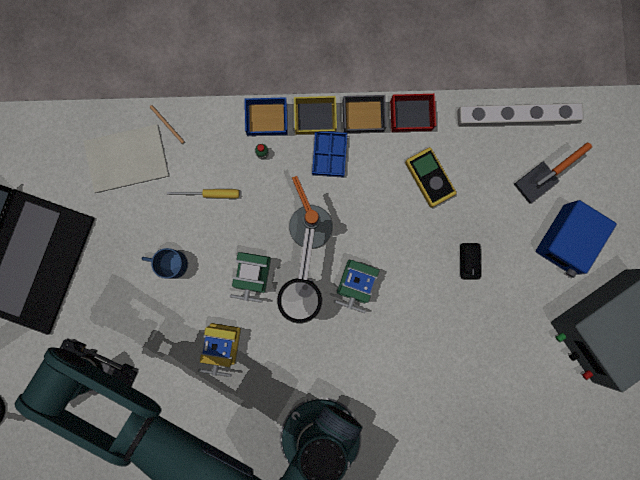

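View pics/scene0.png

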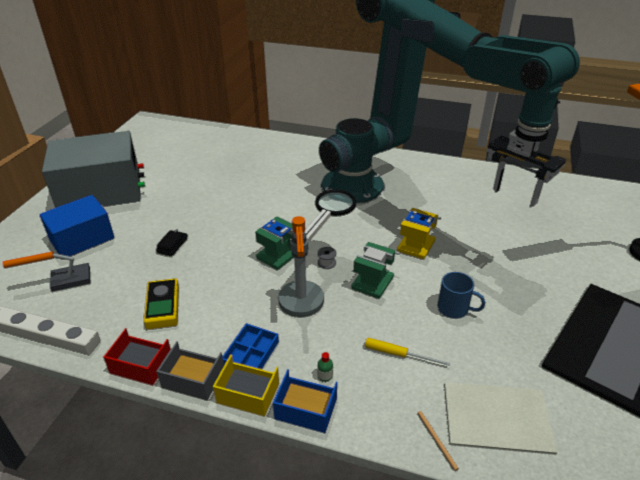

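The top view shows three vises:
- Green at (252,268), holding a grey-white block.
- Green at (358,281), holding a blue board.
- Yellow at (220,345), holding a blue board. This is the decoy.

The target is the green one at (358,281), since it is green and holds a blue board. The post hub is at about (312,216), the lens at about (300,300), and the lever points to (296,178). I'll measure these and check one enlarged crop.

```bash
cat > h.py <<'E'
import cv2, numpy as np
from bench import robot, imaging
def ray(p,u,v,z):
    d=p["R"].T@np.linalg.inv(p["camera_matrix"])@np.array([u,v,1.]); c=-p["R"].T@p["t"]
    return c+d*(z-c[2])/d[2]
def proj(p,X):
    q=p["camera_matrix"]@(p["R"]@np.asarray(X,float)+p["t"]); return q[:2]/q[2]
def cont(mask):
    c,_=cv2.findContours(mask.astype(np.uint8),cv2.RETR_EXTERNAL,cv2.CHAIN_APPROX_NONE)
    return sorted(c,key=cv2.contourArea,reverse=True)
def box(mask,x0,y0,x1,y1):
    m=np.zeros(mask.shape,np.uint8); m[y0:y1,x0:x1]=mask[y0:y1,x0:x1]>0; return m
E
python3 - <<'E'
from h import *
im=cv2.imread("pics/top0.png"); p=imaging.camera_params("top"); hsv=cv2.cvtColor(im,cv2.COLOR_BGR2HSV)
cv2.imwrite("pics/crop.png",cv2.resize(im[155:365,190:400],None,fx=2.85,fy=2.85,interpolation=cv2.INTER_CUBIC))
# board
m=box(cv2.inRange(hsv,(105,120,70),(125,255,255)),335,255,385,305)
c=cont(m)[0]; r=cv2.minAreaRect(np.vstack(cont(m))); B=ray(p,*r[0],.103)
q=np.array([ray(p,*x,.103)[:2] for x in cv2.boxPoints(r)]); print("board",r,B,"sides",np.linalg.norm(q[0]-q[1]),np.linalg.norm(q[1]-q[2]))
# lens rim
m=box(hsv[:,:,2]<45,270,270,332,332); c=cont(m)[0]; (u,v),rad=cv2.minEnclosingCircle(c); e=cv2.fitEllipse(c)
L=ray(p,*e[0],.19); print("rim",(u,v),rad,e,L,"diam",[np.linalg.norm(ray(p,e[0][0]+d/2,e[0][1],.19)-ray(p,e[0][0]-d/2,e[0][1],.19)) for d in e[1]])
# lever
m=box(cv2.inRange(hsv,(5,150,100),(16,255,255)),285,165,330,235)
ys,xs=np.nonzero(m); P=np.array([ray(p,x,y,.258)[:2] for x,y in zip(xs,ys)])
hub=P[ys>208]; print("lever px",xs.min(),xs.max(),ys.min(),ys.max(),"hub mean(ray z .266)",ray(p,np.mean(xs[ys>209]),np.mean(ys[ys>209]),.266))
(hu,hv),hr=cv2.minEnclosingCircle(np.column_stack([xs,ys])[ys>209].astype(np.float32)); print("hubcirc",hu,hv,hr,ray(p,hu,hv,.266))
i=np.argsort(ys)[:12]; print("tip",ray(p,xs[i].mean(),ys[i].mean(),.258))
# line of arm: white
m=box(cv2.inRange(hsv,(0,0,150),(180,60,255)),290,225,325,285); print("armwhite",[(y,np.nonzero(m[y])[0][[0,-1]]) for y in range(232,280,8) if m[y].any()])
for n,X in dict(B=B,L=L).items(): print(n,np.linalg.norm(X[:2]-ray(p,hu,hv,.266)[:2]))
E
```

```text
board ((359.24920654296875, 280.7938537597656), (27.069368362426758, 16.862884521484375), 19.44003677368164) [ 0.41785072 -0.11195944  0.103     ] sides 0.04368544934881244 0.07003121263415626
rim (299.3070983886719, 299.5710754394531) 22.731237411499023 ((299.2796325683594, 300.156005859375), (43.51218032836914, 43.63934326171875), 158.74618530273438) [0.3744364  0.04361346 0.19      ] diam [np.float64(0.10620564361230744), np.float64(0.10651602616570714)]
lever px 292 317 176 222 hub mean(ray z .266) [0.57171424 0.00983013 0.266     ]
hubcirc 310.6000061035156 215.60000610351562 7.2471604347229 [0.57258829 0.01097582 0.266     ]
tip [0.66585428 0.04702089 0.258     ]
armwhite [(232, array([306, 312])), (240, array([304, 311])), (248, array([303, 320])), (256, array([302, 310])), (264, array([301, 307])), (272, array([300, 318]))]
B 0.19762791228187407
L 0.20082178484411592
```

View pics/crop.png

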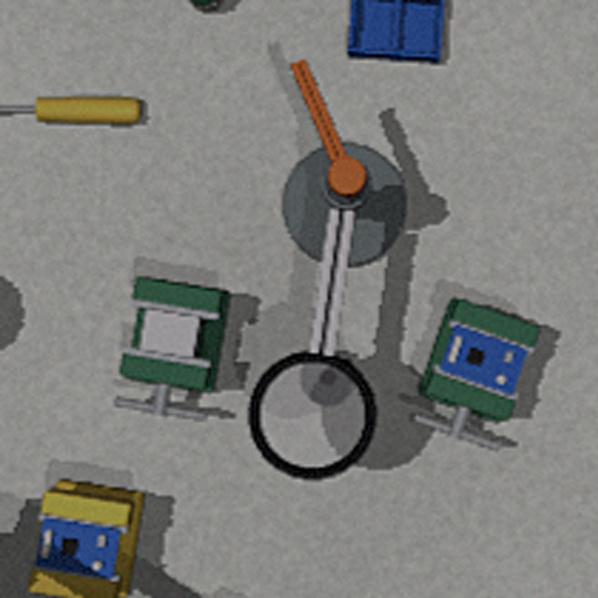

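The crop confirms it: the green vise at crop (480,355) holds a blue board with chips, and the other green vise at (172,335) holds the bare block. The measurements agree with the given sizes:
- **Board:** 44 x 70 mm, 195 mm from the axis.
- **Lens:** 200 mm from the axis.
- **Pivot:** about (0.571, 0.009).
- **Angles:** the arm is at 170° and the board at 218°, so I push towards -y by about 85 mm along x = 0.477.

I'll now approach with the fingers shut.

```bash
python3 -m pendant '[[0,0,0,0,0,4,0],[2.3,-3.6,0,0,0,4,0],[2.3,-3.6,0,0,0,4,0],[2.3,-3.6,0,0,0,4,0],[2.3,-3.6,0,0,0,4,0],[2.3,-3.6,0,0,0,4,0],[2.3,-3.6,0,0,0,4,0],[2.3,-3.6,0,0,0,4,0]]'; python3 -m pendant '[[2.3,-3.6,0,0,0,4,0],[2.3,-3.6,0,0,0,4,0],[0,0,0,0,0,0,0],[0,0,0,0,0,0,0]]'
```

```text
time: 0.9
tool_pos: [0.4045, 0.2397, 0.2161]
ee_rot: [-3.142, -0.001, -3.038]
wrist_force: [-0.1, 0.5, -0.5]
width: 0.0335
finger_force: 0.0
time: 1.3
tool_pos: [0.4501, 0.1688, 0.2159]
ee_rot: [3.141, -0.002, -2.904]
wrist_force: [0.3, 0.5, 0.3]
width: 0.0019
finger_force: 0.0
```

```bash
python3 -m pendant '[[1.4,-2,-1,0,0,0,0],[1.3,-2,-1.3,0,0,0,0],[0,-2,0,0,0,0,0],[0,-1,0,0,0,0,0],[0,-1,0,0,0,0,0],[0,0,0,0,0,0,0]]'; python3 - <<'E'
from h import *
o=robot.get_obs(); print(o["joint_positions"].round(2))
im=imaging.snapshot("top"); cv2.imwrite("pics/t1.png",cv2.resize(im[155:365,190:400,::-1],None,fx=2.85,fy=2.85,interpolation=cv2.INTER_CUBIC))
E
```

```text
time: 1.9
tool_pos: [0.477, 0.0895, 0.194]
ee_rot: [3.142, 0.001, -2.901]
wrist_force: [0.2, -0.1, 0.5]
width: 0.0009
finger_force: 0.0
[ 0.07 -0.05  1.56  0.    1.64 -1.74]
```

View pics/t1.png

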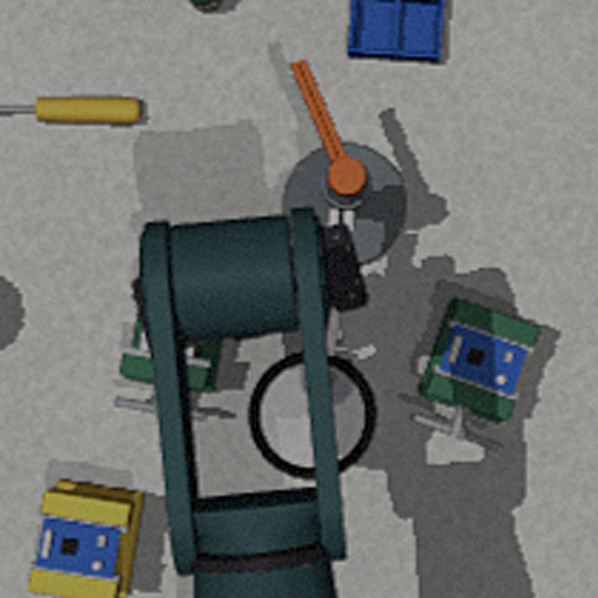

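The arm and lens are undisturbed, and the finger is on the +y side of the arm, clear of the lens at crop (313,413). I'll start the push.

```bash
python3 -m pendant '[[0,-1,0,0,0,0,0],[0,-1,0,0,0,0,0],[0,-0.5,0,0,0,0,0],[0,-0.5,0,0,0,0,0],[0,-0.5,0,0,0,0,0],[0,-0.5,0,0,0,0,0],[0,-0.5,0,0,0,0,0],[0,-0.5,0,0,0,0,0]]'; python3 -m pendant '[[0,-0.5,0,0,0,0,0],[0,-0.5,0,0,0,0,0],[0,-0.5,0,0,0,0,0],[0,-0.5,0,0,0,0,0],[0,-0.5,0,0,0,0,0],[0,-0.5,0,0,0,0,0],[0,-0.5,0,0,0,0,0],[0,0,0,0,0,0,0]]'
cat > look.py <<'E'
from h import *
import sys
im=imaging.snapshot("top"); p=imaging.camera_params("top")
cv2.imwrite(f"pics/{sys.argv[1]}.png",cv2.resize(im[155:365,190:400,::-1],None,fx=2.85,fy=2.85,interpolation=cv2.INTER_CUBIC))
E
python3 look.py t2
```

```text
time: 2.75
tool_pos: [0.4769, 0.0392, 0.1934]
ee_rot: [3.141, -0.001, -2.901]
wrist_force: [-1.0, 1.7, -0.5]
width: 0.0003
finger_force: 0.7
time: 3.55
tool_pos: [0.4773, 0.0033, 0.1937]
ee_rot: [-3.14, 0.0, -2.902]
wrist_force: [-0.3, 0.3, 0.5]
width: 0.0004
finger_force: 0.0
```

View pics/t2.png

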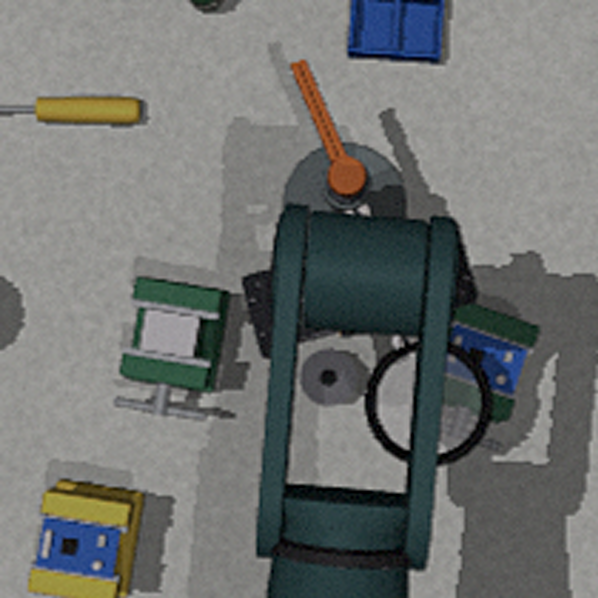

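The arm is following, with the lens now at crop (428,402). About 36 mm remain, so I push 31 mm and then measure.

```bash
python3 -m pendant '[[0,-0.5,0,0,0,0,0],[0,-0.5,0,0,0,0,0],[0,-0.5,0,0,0,0,0],[0,-0.5,0,0,0,0,0],[0,-0.5,0,0,0,0,0],[0,-0.4,0,0,0,0,0],[0,-0.2,0,0,0,0,0],[0,0,0,0,0,0,0]]'
cat >> look.py <<'E'
hsv=cv2.cvtColor(im,cv2.COLOR_RGB2HSV); s=im.sum(2)
if len(sys.argv)>2:
    x0,y0,x1,y1=map(int,sys.argv[2:6])
    g=cv2.cvtColor(im,cv2.COLOR_RGB2GRAY)[y0:y1,x0:x1]; g=cv2.resize(g,None,fx=4,fy=4,interpolation=cv2.INTER_CUBIC)
    cs=cv2.HoughCircles(cv2.GaussianBlur(g,(5,5),1),cv2.HOUGH_GRADIENT,1,40,param1=100,param2=20,minRadius=70,maxRadius=100)
    for u,v,r in (cs[0][:3] if cs is not None else []):
        u,v=x0+(u+.5)/4-.5,y0+(v+.5)/4-.5; X=ray(p,u,v,.19); d=X[:2]-[.571,.009]
        print("lens",(round(u,1),round(v,1),r/4),X.round(4),"R",np.hypot(*d).round(4),"ang",np.degrees(np.arctan2(*d[::-1])).round(1)%360,"to board",(X[:2]-[.4179,-.112]).round(4))
E
python3 look.py t3 310 250 400 340
```

```text
time: 4.4
tool_pos: [0.477, -0.0272, 0.1934]
ee_rot: [-3.141, -0.0, -2.902]
wrist_force: [-0.4, -0.4, -1.1]
width: 0.0004
finger_force: 0.1
lens (np.float32(360.8), np.float32(284.0), np.float32(22.325)) [ 0.4096 -0.1078  0.19  ] R 0.1993 ang 215.9 to board [-0.0083  0.0042]
```

View pics/t3.png

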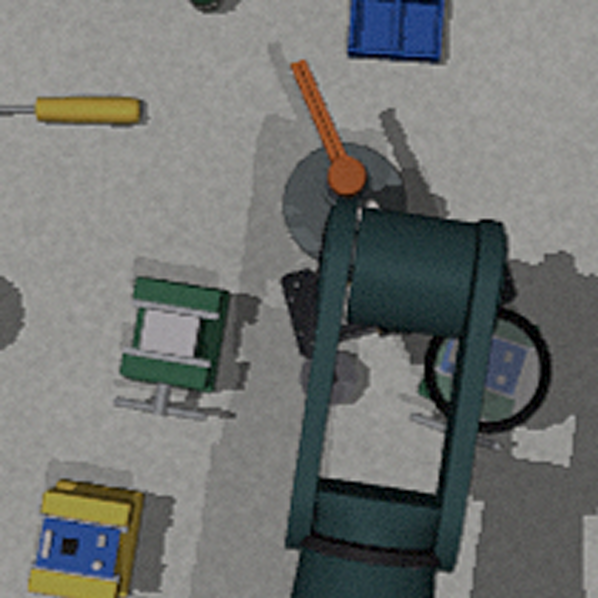

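The lens is at crop (488,368). Its radius of 0.199 m fits, but it is still about 8 mm short along the arc, so I nudge 4 mm more and back off. The lens must be at rest for 0.2 s while I do that.

```bash
python3 -m pendant '[[0,-0.2,0,0,0,0,0],[0,-0.2,0,0,0,0,0],[0,0,0,0,0,0,0],[0,1,0,0,0,0,0],[0,3,0,0,0,0,0],[0,4,0,0,0,0,0],[0,4,0,0,0,0,0],[0,0,0,0,0,0,0]]'; python3 look.py t4 310 250 400 340
```

```text
time: 5.25
tool_pos: [0.4766, 0.0936, 0.1936]
ee_rot: [3.14, 0.001, -2.895]
wrist_force: [0.2, -0.1, 0.2]
width: 0.0004
finger_force: 0.0
lens (np.float32(362.5), np.float32(282.5), np.float32(18.625)) [ 0.4131 -0.1122  0.19  ] R 0.199 ang 217.5 to board [-0.0048 -0.0002]
```

View pics/t4.png

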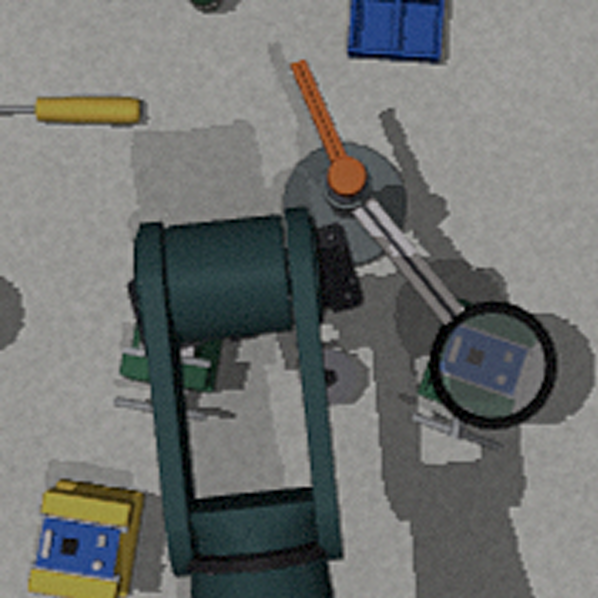

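The lens now sits over the board, at crop (493,363), with a measured offset of about 5 mm and the lever still at its start. Next I go over to the lever's counter-clockwise side.

```bash
python3 -m pendant '[[0,0,3.8,0,0,0,0],[0,0,3.8,0,0,0,0],[4.3,0.3,0,0,0,-6,0],[4.3,0.3,0,0,0,-6,0],[4.3,0.3,0,0,0,-6,0],[4.4,0.3,0,0,0,-6,0],[0,0,-2.4,0,0,0,0],[0,0,0,0,0,0,0]]'
```

```text
time: 6.1
tool_pos: [0.6498, 0.1, 0.2393]
ee_rot: [-3.138, -0.01, 2.961]
wrist_force: [-0.4, -1.3, -0.4]
width: 0.0004
finger_force: 0.0
```

```bash
python3 -m pendant '[[0,-1.5,0.3,0,0,0,0],[0,-1,0,0,0,0,0],[0,-0.7,0,0,0,0,0],[0,-0.7,0,0,0,0,0],[0,-0.7,0,0,0,0,0],[0,-0.7,0,0,0,0,0],[0,-0.7,0,0,0,0,0],[0,-0.7,0,0,0,0,0]]';python3 -m pendant '[[0,-0.7,0,0,0,0,0],[0,-0.7,0,0,0,0,0],[0,-0.7,0,0,0,0,0],[0,-0.7,0,0,0,0,0],[0,-0.7,0,0,0,0,0],[0,-0.7,0,0,0,0,0],[0,-0.7,0,0,0,0,0],[0,0,0,0,0,0,0]]'; python3 look.py t5 310 250 400 340
```

```text
time: 6.9
tool_pos: [0.6501, 0.034, 0.2484]
ee_rot: [3.141, 0.0, 2.963]
wrist_force: [0.8, 1.0, 0.8]
width: 0.0003
finger_force: 0.5
time: 7.7
tool_pos: [0.6502, -0.016, 0.2485]
ee_rot: [-3.141, 0.0, 2.962]
wrist_force: [0.5, 0.2, -0.6]
width: 0.0002
finger_force: 0.0
lens (np.float32(362.2), np.float32(282.5), np.float32(18.35)) [ 0.4131 -0.1116  0.19  ] R 0.1987 ang 217.4 to board [-0.0048  0.0004]
```

View pics/t5.png

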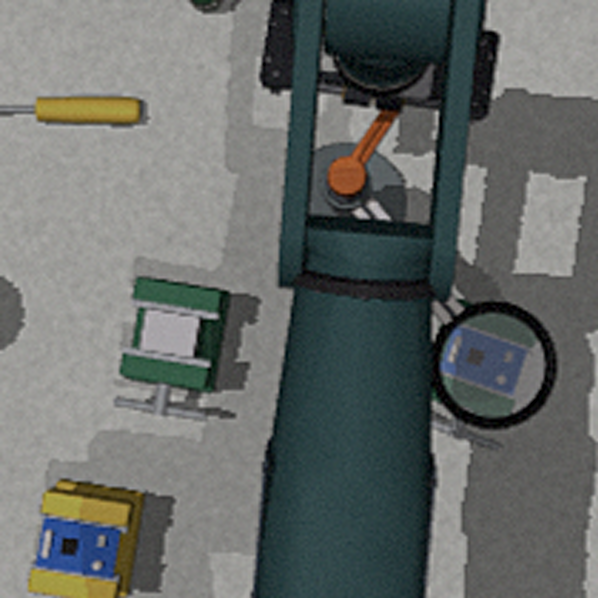

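The lever has followed to about -33° and the lens has not moved. I continue in smaller steps and watch the force for the stop.

```bash
python3 -m pendant '[[-0.1,-0.5,0,0,0,0,0],[-0.1,-0.5,0,0,0,0,0],[-0.1,-0.4,0,0,0,0,0],[0,-0.2,0,0,0,0,0]]'; for i in 1 2 ; do :; done; python3 -m pendant '[[0,-0.2,0,0,0,0,0],[0,-0.1,0,0,0,0,0]]'; python3 -m pendant '[[0,-0.2,0,0,0,0,0]]'
```

```text
time: 8.15
tool_pos: [0.647, -0.0311, 0.2486]
ee_rot: [3.142, 0.0, 2.963]
wrist_force: [0.3, 1.3, 0.3]
width: 0.0004
finger_force: 0.4
time: 8.35
tool_pos: [0.6471, -0.0338, 0.2485]
ee_rot: [3.142, 0.0, 2.963]
wrist_force: [0.6, 1.1, 0.1]
width: 0.0006
finger_force: 0.4
time: 8.45
tool_pos: [0.6471, -0.0356, 0.2485]
ee_rot: [3.141, 0.0, 2.963]
wrist_force: [-1.0, 0.6, 0.4]
width: 0.0003
finger_force: 0.4
```

Still no stop, so I go on in 1–2 mm steps.

```bash
python3 -m pendant '[[0,-0.2,0,0,0,0,0],[0,-0.1,0,0,0,0,0]]'|grep -E "pos|wrist"; python3 -m pendant '[[0,-0.1,0,0,0,0,0],[0,-0.1,0,0,0,0,0]]'|grep -E "pos|wrist";  python3 -m pendant '[[0,-0.1,0,0,0,0,0]]'|grep -E "pos|wrist"
```

```text
tool_pos: [0.6473, -0.0378, 0.2485]
wrist_force: [1.4, 4.5, 1.3]
tool_pos: [0.6475, -0.0384, 0.2485]
wrist_force: [2.1, 6.8, 0.3]
tool_pos: [0.6476, -0.0386, 0.2485]
wrist_force: [1.9, 9.3, 0.4]
```

The force rises sharply at y ≈ -0.038, which is where the stop was predicted (-0.040). I hold briefly, back off and check.

```bash
python3 -m pendant '[[0,0,0,0,0,0,0],[0,0,0,0,0,0,0],[0,0.5,0,0,0,0,0],[0,3,0,0,0,0,0],[0,4,0,0,0,0,0],[0,4,2,0,0,0,0],[0,4,2,0,0,0,0],[0,4,0,0,0,0,0]]'|grep -E "time|pos|wrist"; python3 -m pendant '[[-2,4,0,0,0,0,0],[-2,4,0,0,0,0,0],[-2,4,0,0,0,0,0],[0,0,0,0,0,0,0],[0,0,0,0,0,0,0]]' | grep -E "pos|wrist"; python3 look.py t6 310 250 400 340; python3 - <<'E'
from h import *
im=cv2.cvtColor(imaging.snapshot("top"),cv2.COLOR_RGB2HSV); p=imaging.camera_params("top")
m=box(cv2.inRange(im,(5,150,100),(16,255,255)),285,165,370,240); ys,xs=np.nonzero(m)
P=np.array([ray(p,x,y,.258)[:2] for x,y in zip(xs,ys)])-[.571,.009]; r=np.hypot(*P.T); q=P[r>.04]
print("lever deg",np.degrees(np.arctan2(q[:,1].mean(),q[:,0].mean())),"rmax",r.max(),"turned rad",np.radians(21.8-np.degrees(np.arctan2(q[:,1].mean(),q[:,0].mean()))))
E
```

```text
time: 9.75
tool_pos: [0.6479, 0.1539, 0.2927]
wrist_force: [-0.7, -0.6, 0.6]
tool_pos: [0.5868, 0.2735, 0.2887]
wrist_force: [-0.2, -0.3, -0.4]
lens (np.float32(362.2), np.float32(282.8), np.float32(18.475)) [ 0.4125 -0.1116  0.19  ] R 0.1991 ang 217.3 to board [-0.0054  0.0004]
lever deg -47.359393796529865 rmax 0.10286182930164968 turned rad 1.2070591304327876
```

View pics/t6.png

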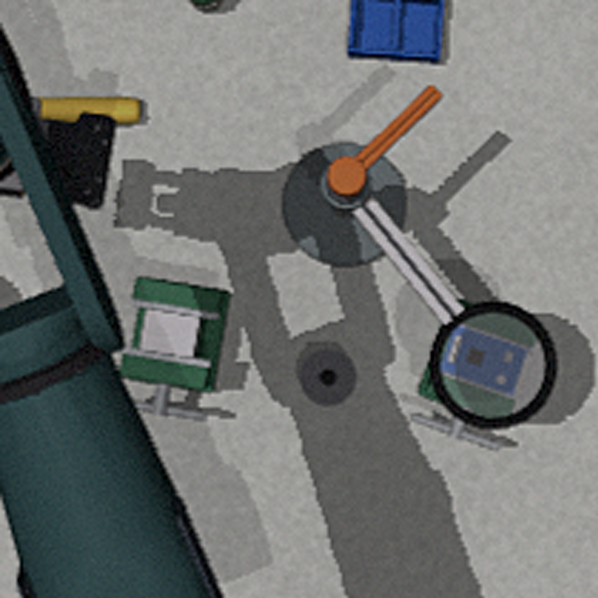

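The lever sits at -47.4°, against a predicted stop of about -47.6°, and the force rose there. The lens is at crop (493,363), about 5 mm from the board's centre, and the robot is clear of everything.

```bash
python3 -c "
from bench import robot
print(robot.close_job())"
```

```text
the job is handed in; nothing more can be done
None
```

The lens is about 5 mm from the board's centre by the top camera, the lock lever is pushed clockwise to its stop, and the job was handed in at about 10.5 s of the allowed 51 s; no verdict came back.

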